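# Switch off the display alarm, unlatch the tow hitch and hold its tongue up off the ball

## Robot

A 6-joint arm with a two-finger parallel gripper is mounted at the origin on the work surface. World frame = base frame: x ahead of the robot, y to its left, z up, the work surface at z = 0. Lengths are in m, angles in rad, forces in N, time in s.
With the tool pointing down it reaches from about 0.275 to 0.725 m from the base axis. Payload 5.6 kg.
Tool frame: the origin (TCP) lies on the mounting face of the last link; the fingertips stand 173 mm ahead of it and the grasp point (between the pads) lies bot.pinch_z ahead of it (bot.pinch_z is the distance from the TCP to the grasp point, in m); z points along the fingers, y is the direction in which the jaws open and shut (so a half turn about z gives the same grasp; the last joint's range is limited). The gripper opens to 85 mm and grips with 20 to 120 N. Pads are 22 mm wide; open, the fingers measure 114 mm over their backs; the gripper's body (76 mm by 85 mm) begins 54 mm behind the grasp point. The pads swing forward as they close: fully open they stand 13 mm farther back than shut.
Start: joints at [1.437, 0.255, 0.108, 0, -1.424, -0.285], TCP at [0.224, 0.502, 0.405] pointing down, gripper open.
Joint ranges: [-2.95, 2.95], [-1.21, 1.97], [-1.09, 1.5], [-2.87, 1.71], [-2.94, -0.07], [-3.05, 3.05]. Speed limits (rad/s): [2.57, 2.57, 3.14, 3.14, 3.14, 3.14].

## Interface

Orientations are given as a unit quaternion [x, y, z, w].
In Python, from bench import bot, vision gives the robot as it stands.
- The arm moves only by the tool play_rows, never from a script. Its argument "targets" is a list of rows, each a list of 7 numbers: the turn, a rotation vector about the world's x, y, z in degrees, then the shift along the world's x, y, z in mm, then the finger opening in mm, from 0 to 85.4. A call has 1 to 12 rows; each row is the pose to reach, as a shift and turn from the pose measured when the call began; what a row does not reach only later rows make up. A row lasts 1/10 s, in which the tool goes at most 50 mm and 8.59 degrees, less where a joint would pass 70% of its speed; a pose out of reach is approached as far as the arm can. A call with a gripper value outside its range is refused whole. The fingers move at their own pace and stop on an object; the grip force is fixed at half the most. Time passes only in rows, so rows that repeat a pose let the fingers close. It gives the time, the measured TCP pose, the force and the opening at its end, in the units of the state.
- bot.read_state(): the state, without advancing time (a new reading comes with each control period).
- vision.snapshot(name): name is "side" or "top"; returns a dict with "image" (384x512x3 uint8, blue, green, red), "mtx" (3x3 intrinsics, pixels), "dist_coeffs" ([k1, k2, p1, p2, k3] as OpenCV has them; the pictures are not rectified), "cam_to_world" (4x4, takes a point from camera to world coordinates). Camera axes: x right, y down, z forward; pixel columns grow to the right and rows downward; lengths in m; the calibration is good to about 2 mm. A picture is of the moment at which its call begins. There is no depth.
- bot.finish_job(): hands the job in, once; it reports no verdict.
Trained networks look in a picture, given as the dict that the camera call returned (one of the last four; its "shot" number tells which), for a name from the list of things; names that differ only in an ending like _2 or _b are one class to them, and where a whole thing is asked for, a point or a joint stands for the part that bears it (a point fixed in the world has none). Each returns a list of dicts, best first, with "confidence" (0 to 1); they miss things now and then, are a little off and sometimes report something else, mostly with a low value. They report only what shows in the picture. A call takes as long as a camera call.
- vision.outline_of(name, picture): "region" (384x512 bool, what is visible of it).
- vision.place_of(name, picture): "at" ([x, y, z] in m, in the coordinates of the camera as it stood for that picture, good to about 4 mm: a listed point, or the origin of a listed thing).
The state is a dict: "time_s": time; "q": joint angles; "dq": joint speeds; "effort": joint torques, N m; "tool_pos": TCP position; "tool_rot": TCP orientation; "contact_force": force on the tool from outside, world axes, zero at the start; "ft_torque": the same for the moment, N m; "gripper_width": finger opening in m.
Only numpy, scipy, OpenCV 4.12 (cv2) and the standard library are available. Lean on these libraries where they do the work, as an engineer would, in place of code of your own. Each camera call takes 0.05 s, during which the arm holds its last target.

## Task

On the parts counter, switch off the display alarm by pressing the three keys of its box fully down one at a time, in order of size: the smallest, then the medium one, then the largest. Then unhitch the tow coupling on its display stand: with the tongue still down, pull the spring latch out sideways by its upright tab, lift the tongue by it until the coupler is well clear of the ball, 80 mm or so higher than it sat, and finish still gripping it and holding it raised and still. Leave the cup, phones and other things on the counter where they are.

Things in the scene. Friction and masses are not known exactly. Their poses are not given: they have to be found in the camera images.
- latch_tab (a point): Grip point on the latch's upright steel tab (10 mm thick along y, 26 mm wide along x, 55 mm tall): on its centre line, 18.5 mm below its top edge, 42 mm above the coupler's flat top; bar and guides there rise 14 mm at most. 140 mm above the counter while the tongue is down. Moves with latch and tongue. +y: direction to pull the latch open (level). +x: along the tongue to the pivot.
- latch (a joint): Travel of the spring latch along latch_tab's +y, m: 0 shut (bolt under the ball, tongue locked down), 0.020 the stop. The bolt is clear of the ball beyond 0.011; pull 0.015 or more to be safe. The spring resists with 4 N at 0, 9 N at 0.020. Until then the tongue rises under 0.02 rad. Once the coupler is above the ball the latch may spring back. The tongue cannot move sideways.
- tongue (a joint): Angle of the grey tongue and its coupler about the pivot, rad: 0 level, seated on the ball; grows as the coupler is raised, up to 0.8. No spring, nearly no friction: it falls back if let go. Lifting at the tab takes 5 to 10 N. 0.35 rad raises coupler and tab by about 80 mm. With the tongue down the pivot's axis lies 240 mm from latch_tab along its +x and 70 mm below it, parallel to its y: the tab swings up and towards the pivot on a 250 mm radius.
- ball (a point): Centre of the 50 mm steel tow ball fixed to the stand, 62 mm above the counter, hidden inside the coupler (76 mm wide, 120 mm long, top plate 98 mm above the counter) while that is down. The stand's base plate is 360 x 130 x 12 mm.
- key_small_top (a point): Centre of the top face of the smallest key: a black round push key 16 mm across on a grey round collar 32 mm across, on a fixed white box 75 x 190 x 35 mm. The three keys stand in a row 57 mm apart, in an order that changes; every key top is 57 mm above the counter and 10 mm above its collar.
- key_medium_top (a point): Centre of the top face of the medium key: as the small one, but 26 mm across on a collar 42 mm across.
- key_large_top (a point): Centre of the top face of the largest key: as the small one, but 36 mm across on a collar 52 mm across.
- key_small (a joint): How far the smallest key is pressed, m: 0 up, 0.006 fully down; it springs back. 5 N presses it fully.
- key_medium (a joint): How far the medium key is pressed, m: 0 up, 0.006 fully down; it springs back. 5 N presses it fully.
- key_large (a joint): How far the largest key is pressed, m: 0 up, 0.006 fully down; it springs back. 5 N presses it fully.
- phone_a: white phone 148 x 72 x 8 mm lying beside the hitch display; leave it where it is. Origin: centre of its underside
- phone_b: black phone 148 x 72 x 8 mm lying on the counter near the robot, to its right; leave it where it is. Origin: centre of its underside
- bearing: steel bearing ring, 62 mm across, 18 mm high, lying beside the tongue; leave it where it is. Origin: centre of its underside
- cup: white tea cup, 60 mm across, 42 mm high, standing on the counter between the robot, the key box and the hitch display; leave it where it is. Origin: centre of its underside
- carton: small green parts carton 70 x 110 x 45 mm at the left; leave it where it is. Origin: centre of its underside
- spanner: steel spanner 170 mm long lying near the robot, to its left; leave it where it is. Origin: centre of its underside

How it is judged:
By the outcome, as a careful person would: the job done as asked, in the order asked, and still so for the second after the job is handed in, while the arm keeps its last pose, push and grip.
It also fails if it takes over 58 s, if anything falls off the work surface, if the arm or the gripper's body presses on something with over 40 N, if the wrist force passes 120 N, or if a joint passes its speed limit or range.

## Working session

There is one attempt and no reset: what is moved stays moved. The work goes in short steps, Python scripts to look and compute and a tool call to move; the robot and the scene stay as the last step left them, time stands still between calls to the robot, and variables do not carry over. Pictures are saved under pics/ and viewed, and the job is handed in when it is done.

Besides the shell and the picture viewer there is one more tool, called after ">>>" as a command line: name --pt "numbers of a row" for each row, then --argument value for the rest. play_rows: Moves the arm, as the interface text tells. Its arguments: {"type":"object","properties":{"targets":{"type":"array","items":{"type":"array","items":{"type":"number"}}}},"required":["targets"]}

```bash
mkdir -p pics; ls; cat > h.py <<'E'
import numpy as np, cv2
from bench import bot, vision
def w(pic,p): 
    M=np.array(pic["cam_to_world"]); return (M@np.r_[p,1])[:3]
def ray(pic,uv,z):
    u=cv2.undistortPoints(np.array([[uv]],float),np.array(pic["mtx"]),np.array(pic["dist_coeffs"]))[0,0]
    M=np.array(pic["cam_to_world"]); d=M[:3,:3]@np.r_[u,1]; o=M[:3,3]
    return o+d*(z-o[2])/d[2]
def proj(pic,P):
    M=np.linalg.inv(np.array(pic["cam_to_world"])); p=M[:3,:3]@np.array(P)+M[:3,3]
    r,_=cv2.projectPoints(p.reshape(1,3),np.zeros(3),np.zeros(3),np.array(pic["mtx"]),np.array(pic["dist_coeffs"])); return r[0,0]
E
python3 - <<'E'
from h import *
np.set_printoptions(precision=4,suppress=True)
s=bot.read_state(); print(s["time_s"],s["tool_pos"],s["tool_rot"],bot.pinch_z,s["gripper_width"],s["contact_force"])
for n in ["top","side"]:
    p=vision.snapshot(n); cv2.imwrite(f"pics/{n}0.png",p["image"]); print(n,np.array(p["cam_to_world"])[:3,3])
    for k in ["latch_tab","ball","key_small_top","key_medium_top","key_large_top","phone_a","phone_b","bearing","cup","carton","spanner"]:
        try:
            r=vision.place_of(k,p)
            for q in r[:2]: print(k,round(q["confidence"],2),w(p,q["at"]),proj(p,w(p,q["at"])))
        except Exception as e: print(k,e)
E
```

```text
pics
0.0 [0.2235 0.5023 0.4038] [ 0.9781 -0.2079 -0.0002  0.001 ] 0.1547 0.08576306664580335 [-0.3591 -0.4399  0.4104]
top [0.4437 0.078  1.1277]
latch_tab 0.69 [ 0.5253 -0.104   0.1423] [325.8703 178.1466]
ball 0.78 [ 0.5208 -0.1041  0.0581] [320.5186 182.1118]
key_small_top 0.49 [0.5008 0.3001 0.0562] [179.4102 188.3626]
key_medium_top 0.49 [0.4874 0.3493 0.0561] [162.3422 192.9187]
key_large_top 0.57 [0.5201 0.2414 0.0598] [199.6785 181.6557]
phone_a 0.96 [ 0.3222 -0.287   0.0012] [378.1179 249.8545]
phone_a 0.95 [ 0.438  -0.2045  0.0022] [350.7524 211.1393]
phone_b 0.96 [ 0.3222 -0.287   0.0012] [378.1179 249.8545]
phone_b 0.95 [ 0.438  -0.2045  0.0022] [350.7524 211.1393]
bearing 0.66 [ 0.6696 -0.1136  0.0052] [320.3641 134.3832]
cup 0.55 [ 0.3808  0.0994 -0.0021] [249.4201 229.7738]
carton 0.77 [0.3894 0.5232 0.0012] [109.6539 225.6247]
spanner 0.54 [ 0.3365  0.2855 -0.0027] [187.4101 244.0853]
spanner 0.36 [0.4868 0.3529 0.0583] [160.9114 193.1063]
side [ 0.4336 -0.8168  1.0093]
latch_tab 0.89 [ 0.5273 -0.1042  0.142 ] [270.4961 238.6057]
latch_tab 0.36 [0.5007 0.2959 0.0591] [248.9601 161.0927]
ball 0.57 [ 0.519  -0.111   0.0609] [266.9797 260.63  ]
key_small_top 0.54 [0.4995 0.2962 0.0604] [248.5871 160.7379]
key_medium_top 0.62 [0.4868 0.3484 0.054 ] [243.711  152.3296]
phone_a 0.69 [ 0.434  -0.202  -0.0024] [237.2053 306.5973]
phone_a 0.58 [ 0.3233 -0.2886 -0.0013] [193.0861 341.7478]
phone_b 0.69 [ 0.434  -0.202  -0.0024] [237.2053 306.5973]
phone_b 0.58 [ 0.3233 -0.2886 -0.0013] [193.0861 341.7478]
bearing 0.91 [ 0.6697 -0.1105 -0.0049] [321.1696 271.2297]
bearing 0.74 [ 0.5185 -0.1102  0.0634] [266.7963 259.8198]
cup 0.9 [0.385  0.0997 0.002 ] [215.763  219.4717]
carton 0.72 [ 0.3879  0.5215 -0.0022] [214.4589 135.8884]
spanner 0.82 [ 0.3341  0.2811 -0.0025] [199.4389 180.8813]
```

```bash
python3 - <<'E'
import cv2
for n in ["top","side"]:
    i=cv2.imread(f"pics/{n}0.png"); cv2.imwrite(f"pics/{n}0b.png",cv2.resize(i,(800,600),interpolation=cv2.INTER_CUBIC))
i=cv2.imread("pics/top0.png")
c=i[130:250,140:220];cv2.imwrite("pics/top0k.png",cv2.resize(c,None,fx=5,fy=5,interpolation=cv2.INTER_CUBIC))
c=i[90:230,250:410];cv2.imwrite("pics/top0h.png",cv2.resize(c,None,fx=4,fy=4,interpolation=cv2.INTER_CUBIC))
E
```

```text
(no output)
```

View pics/top0b.png

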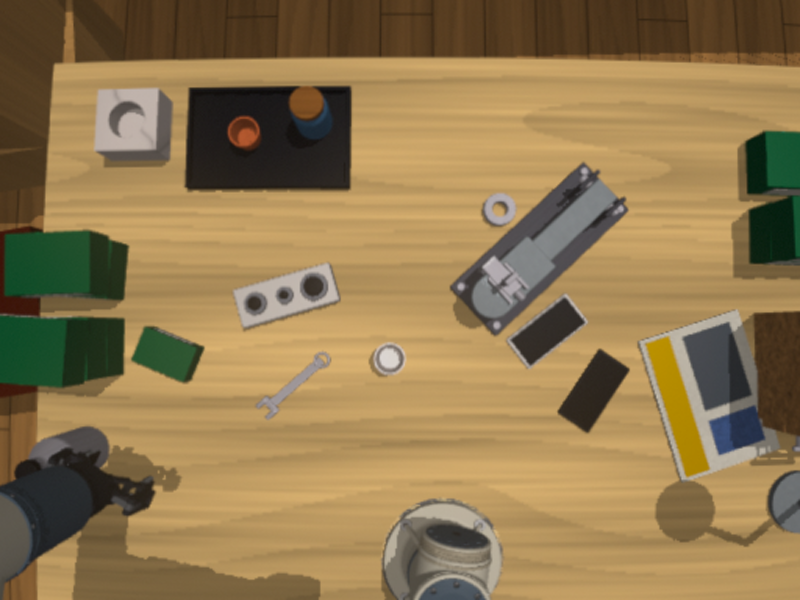

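View pics/side0b.png

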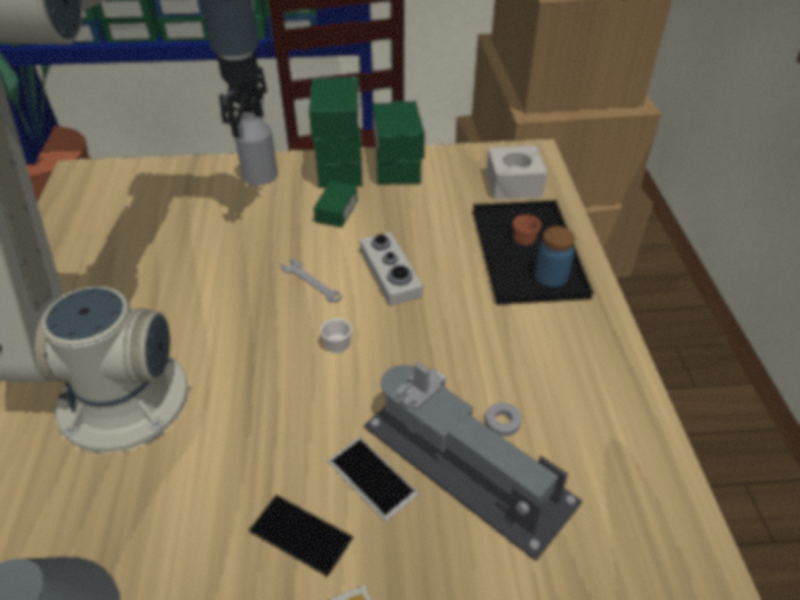

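View pics/top0k.png

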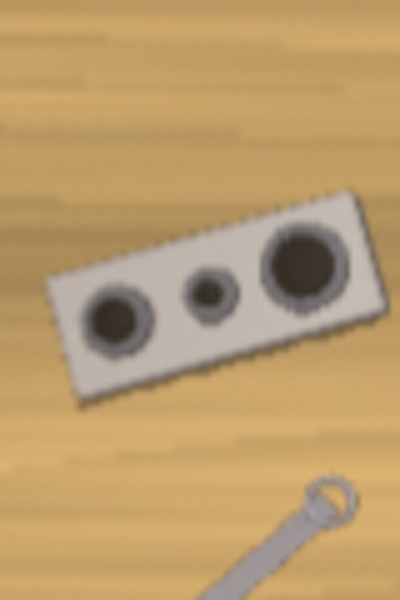

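View pics/top0h.png

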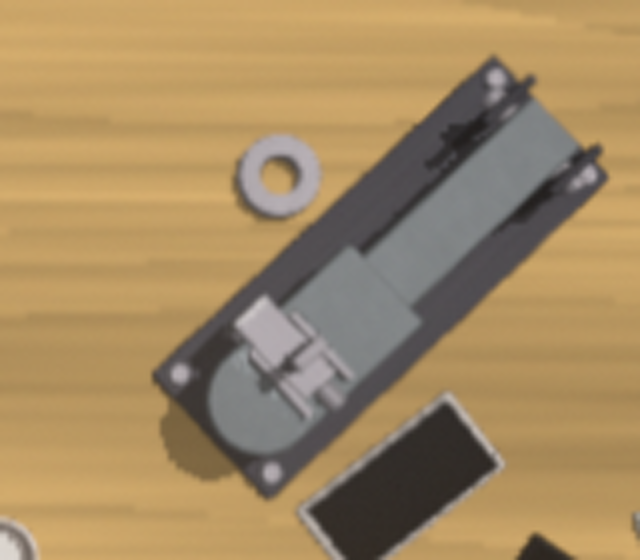

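```bash
python3 - <<'E'
import cv2
from h import *
np.set_printoptions(precision=4,suppress=True)
p=vision.snapshot("side"); i=p["image"]; t=vision.snapshot("top")
c=i[220:360,220:380];cv2.imwrite("pics/side0h.png",cv2.resize(c,None,fx=5,fy=4.2,interpolation=cv2.INTER_CUBIC)) if 0 else cv2.imwrite("pics/side0h.png",cv2.resize(c,None,fx=4,fy=4,interpolation=cv2.INTER_CUBIC))
c=i[225:275,235:315];cv2.imwrite("pics/side0t.png",cv2.resize(c,None,fx=8,fy=8,interpolation=cv2.INTER_CUBIC))
c=t["image"][150:210,290:350];cv2.imwrite("pics/top0t.png",cv2.resize(c,None,fx=9,fy=9,interpolation=cv2.INTER_CUBIC))
# base plate corners from top crop (4x, origin 250,90), z=0.012
for uv in [(493,57),(607,175),(268,498),(153,377)]:
    print(ray(t,(250+uv[0]/4-.4,90+uv[1]/4-.4),0.012))
for n,pp in(("top",t),("side",p)):
  for k in ["key_small_top","key_medium_top","key_large_top"]:
    for r in vision.outline_of(k,pp)[:3]:
        m=r["region"]; ys,xs=np.nonzero(m); print(n,k,r["confidence"],xs.mean(),ys.mean(),m.sum())
  for r in vision.outline_of("latch_tab",pp)[:3]:
        m=r["region"]; ys,xs=np.nonzero(m); print(n,"tab",r["confidence"],xs.mean(),ys.mean(),m.sum(),xs.min(),xs.max(),ys.min(),ys.max())
# keys from top crop 5x origin 140,130
for n,uv in (("m",(113,318)),("s",(209,293)),("l",(303,264))):
    print(n,ray(t,(140+uv[0]/5-.4,130+uv[1]/5-.4),0.057))
for n in ["latch_tab"]:
  for pp in (t,p): print([ (w(pp,r["at"]),r["confidence"]) for r in vision.place_of(n,pp)])
E
```

```text
[ 0.7641 -0.2742  0.012 ]
[ 0.674 -0.36   0.012]
[ 0.4289 -0.0999  0.012 ]
[ 0.5184 -0.0144  0.012 ]
top key_small_top 0.49 162.07843137254903 192.90196078431373 51
top key_medium_top 0.38 162.0 193.0 69
top key_large_top 0.67 319.30546623794214 133.94855305466237 311
top tab 0.7 321.1304347826087 175.97658862876253 299 308 332 165 188
side key_medium_top 0.59 242.86111111111111 152.61111111111111 36
side tab 0.63 271.2956810631229 243.80398671096344 301 261 284 233 256
m [0.4866 0.3495 0.057 ]
s [0.5013 0.2942 0.057 ]
l [0.5182 0.2403 0.057 ]
[(array([ 0.5277, -0.1055,  0.1425]), 0.73)]
[]
```

View pics/side0t.png

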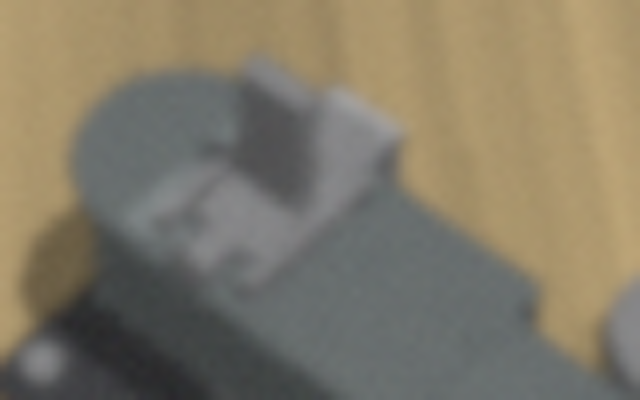

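View pics/top0t.png

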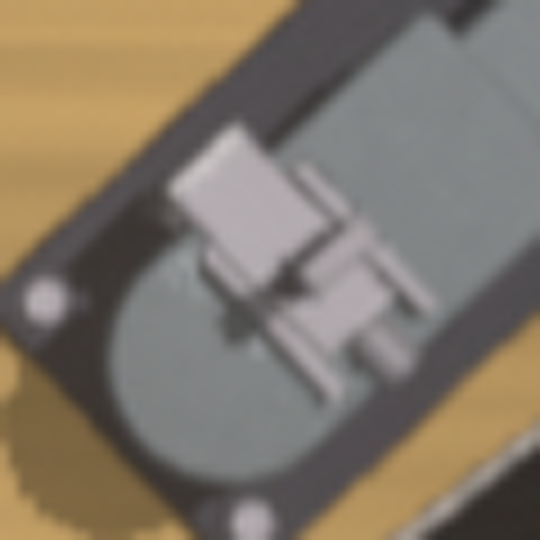

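```bash
python3 - <<'E'
from h import *
np.set_printoptions(precision=4,suppress=True)
p=vision.snapshot("side"); t=vision.snapshot("top")
print("tab top side",ray(p,(235+283/8-.45,225+80/8-.45),.1585))
print("tab top top",ray(t,(290+335/9-.45,150+246/9-.45),.1585))
a=np.deg2rad(-46.5); ex=np.array([np.cos(a),np.sin(a),0]); ey=np.array([-ex[1],ex[0],0])
C=np.array([.526,-.1045,.140])
print("center offset",(C-np.array([.596,-.187,.14]))@np.c_[ex,ey])
# overlay tab box
for n,pp in(("top",t),("side",p)):
    r=pp["image"].copy(); x0,y0=(290,150) if n=="top" else (235,225)
    im=cv2.resize(r[y0:y0+60,x0:x0+70],None,fx=9,fy=9,interpolation=cv2.INTER_CUBIC)
    for z in(.0185,-.0365):
        q=[proj(pp,C+ex*sx*.013+ey*sy*.005+[0,0,z]) for sx,sy in((1,1),(1,-1),(-1,-1),(-1,1))]
        q=((np.array(q)+.5-[x0,y0])*9).astype(int)
        cv2.polylines(im,[q],True,(0,0,255) if z>0 else (0,255,0),1)
    cv2.imwrite(f"pics/ov_{n}.png",im)
    im=cv2.resize(pp["image"][165:210,140:220] if n=="top" else pp["image"][140:190,220:280],None,fx=9,fy=9,interpolation=cv2.INTER_CUBIC)
    o=np.array((140,165) if n=="top" else (220,140))
    for K,rad in (((.4866,.3495,.057),.013),((.5013,.2942,.057),.008),((.5182,.2403,.057),.018)):
        th=np.linspace(0,6.28,40); q=np.array([proj(pp,np.array(K)+[rad*np.cos(s),rad*np.sin(s),0]) for s in th])
        cv2.polylines(im,[((q+.5-o)*9).astype(int)],True,(0,0,255),1)
    cv2.imwrite(f"pics/ovk_{n}.png",im)
E
```

```text
tab top side [ 0.5255 -0.1047  0.1585]
tab top top [ 0.5273 -0.1034  0.1585]
center offset [-0.108  0.006]
```

View pics/ov_top.png

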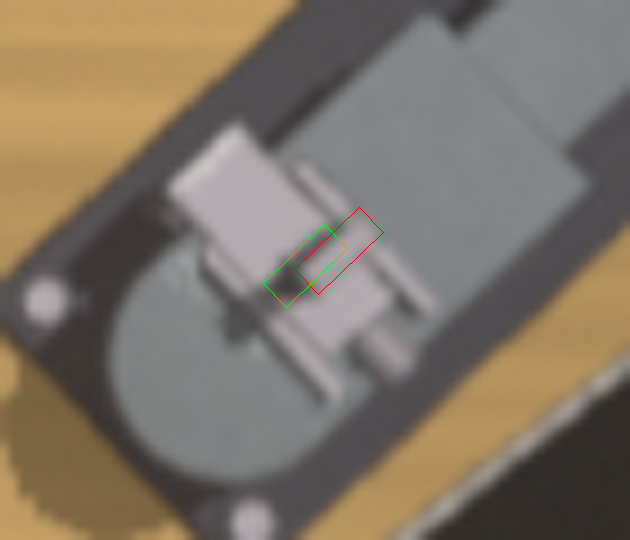

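View pics/ov_side.png

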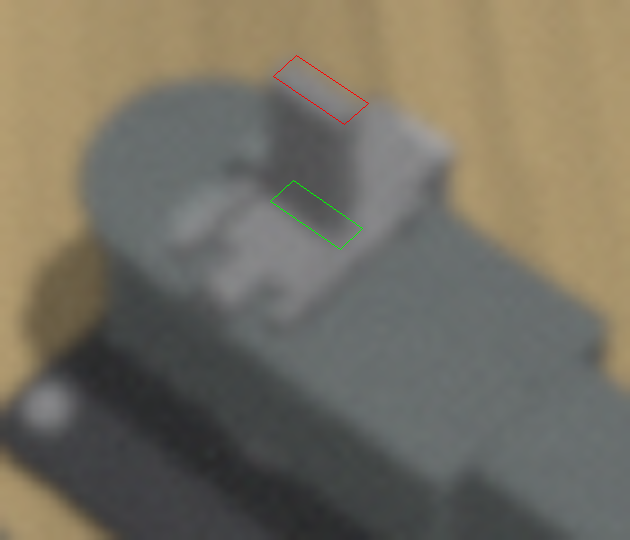

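View pics/ovk_top.png

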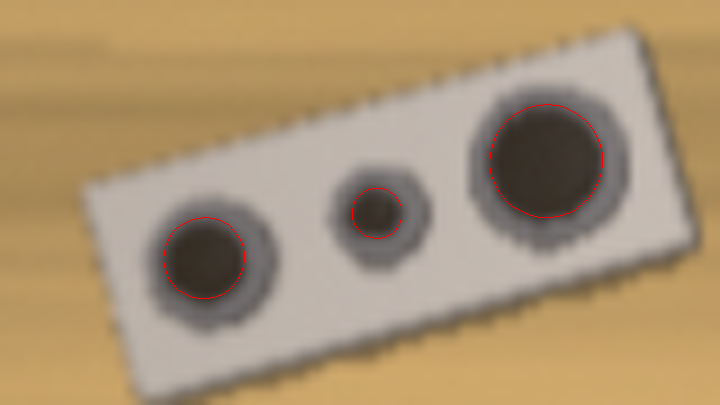

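View pics/ovk_side.png

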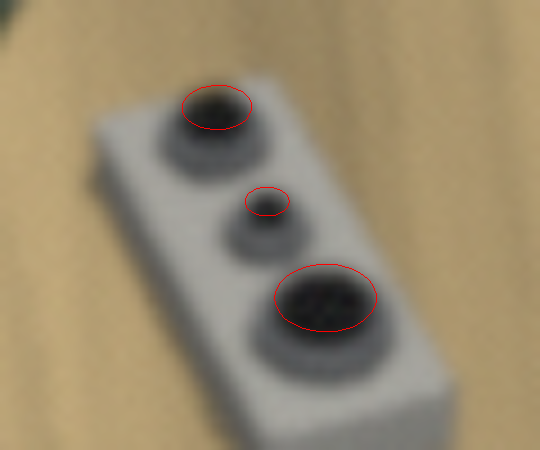

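>>> play_rows --pt "0 0 0 40 -30 0 0" --pt "0 0 0 80 -60 0 0" --pt "0 0 0 120 -90 0 0" --pt "0 0 0 160 -120 0 0" --pt "0 0 0 200 -150 0 0" --pt "0 0 0 240 -180 -20 0" --pt "0 0 0 265 -200 -60 0" --pt "0 0 0 278 -208 -100 0" --pt "0 0 0 278 -208 -135 0" --pt "0 0 0 278 -208 -150 0" --pt "0 0 0 278 -208 -150 0" --pt "0 0 0 278 -208 -150 0"

```text
time_s: 3.1
tool_pos: [0.502, 0.2947, 0.2555]
tool_rot: [0.978, -0.208, 0.0, -0.0]
contact_force: [0.3, 0.8, -0.2]
gripper_width: -0.0001
```

```bash
python3 - <<'E'
from h import *
p=vision.snapshot("side"); 
im=cv2.resize(p["image"][80:190,190:300],None,fx=5,fy=5,interpolation=cv2.INTER_CUBIC)
q=(proj(p,[.502,.2947,.2555-.173])+.5-[190,80])*5; print(q)
cv2.circle(im,tuple(int(v) for v in q),4,(0,0,255),1)
q=(proj(p,[.5013,.2942,.057])+.5-[190,80])*5; cv2.circle(im,tuple(int(v) for v in q),4,(0,255,0),1)
cv2.imwrite("pics/k1.png",im)
E
```

```text
[298.90606807 381.3596643 ]
```

View pics/k1.png

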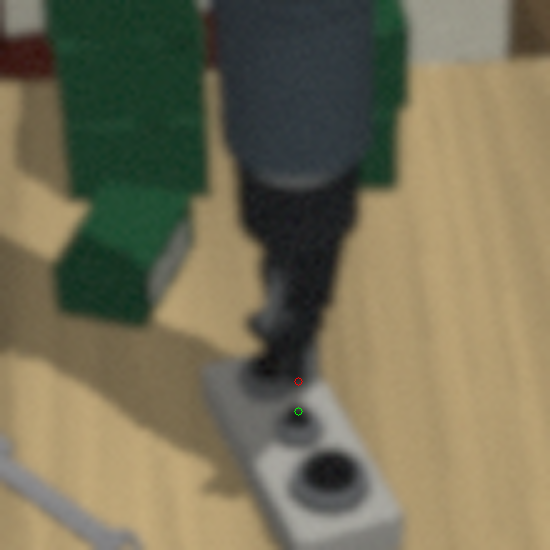

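>>> play_rows --pt "0 0 0 0 0 -10 0" --pt "0 0 0 0 0 -20 0" --pt "0 0 0 0 0 -24 0" --pt "0 0 0 0 0 -26 0" --pt "0 0 0 0 0 -28 0" --pt "0 0 0 0 0 -30 0" --pt "0 0 0 0 0 -31 0" --pt "0 0 0 0 0 -31 0"

```text
time_s: 3.95
tool_pos: [0.502, 0.2949, 0.2254]
tool_rot: [0.978, -0.208, 0.001, -0.001]
contact_force: [-3.2, -0.6, 4.4]
gripper_width: 0.0002
```

>>> play_rows --pt "0 0 0 0 0 -1 0" --pt "0 0 0 0 0 -2 0" --pt "0 0 0 0 0 -2.5 0" --pt "0 0 0 0 0 -2.5 0"

```text
time_s: 4.35
tool_pos: [0.5019, 0.2948, 0.2244]
tool_rot: [0.978, -0.207, 0.001, -0.001]
contact_force: [-6.2, -2.3, 12.5]
gripper_width: -0.0005
```

>>> play_rows --pt "0 0 0 0 0 10 0" --pt "0 0 0 0 0 30 0" --pt "0 0 0 -5 18 30 0" --pt "0 0 0 -10 36 30 0" --pt "0 0 0 -15 54 30 0" --pt "0 0 0 -15 54 20 0" --pt "0 0 0 -15 54 12 0" --pt "0 0 0 -15 54 8 0" --pt "0 0 0 -15 54 5 0" --pt "0 0 0 -15 54 2 0" --pt "0 0 0 -15 54 0 0" --pt "0 0 0 -15 54 0 0"

```text
time_s: 5.55
tool_pos: [0.4869, 0.3484, 0.2247]
tool_rot: [0.978, -0.207, 0.001, -0.001]
contact_force: [-3.3, -1.7, 5.0]
gripper_width: 0.0003
```

>>> play_rows --pt "0 0 0 0 0 -1 0" --pt "0 0 0 0 0 -2 0" --pt "0 0 0 0 0 -3 0" --pt "0 0 0 0 0 -3 0"

```text
time_s: 5.95
tool_pos: [0.4868, 0.3483, 0.2243]
tool_rot: [0.978, -0.207, 0.002, -0.001]
contact_force: [-8.1, -3.5, 15.8]
gripper_width: -0.0
```

>>> play_rows --pt "0 0 0 0 0 15 0" --pt "0 0 0 0 0 35 0" --pt "0 0 0 10 -36 35 0" --pt "0 0 0 20 -72 35 0" --pt "0 0 0 31 -108 35 0" --pt "0 0 0 31 -108 30 0" --pt "0 0 0 31 -108 18 0" --pt "0 0 0 31 -108 9 0" --pt "0 0 0 31 -108 5 0" --pt "0 0 0 31 -108 2 0" --pt "0 0 0 31 -108 0 0" --pt "0 0 0 31 -108 0 0"

```text
time_s: 7.15
tool_pos: [0.5173, 0.2406, 0.2247]
tool_rot: [0.978, -0.207, 0.002, -0.001]
contact_force: [-4.2, -1.2, 5.0]
gripper_width: 0.0001
```

>>> play_rows --pt "0 0 0 0 0 -1 0" --pt "0 0 0 0 0 -2 0" --pt "0 0 0 0 0 -3 0" --pt "0 0 0 0 0 -3 0"

```text
time_s: 7.55
tool_pos: [0.5171, 0.2408, 0.2243]
tool_rot: [0.979, -0.206, 0.002, -0.001]
contact_force: [-8.1, -4.1, 18.8]
gripper_width: 0.0002
```

>>> play_rows --pt "0 0 0 0 0 40 0" --pt "0 0 0 0 0 85 0" --pt "0 0 0 0 -20 130 0" --pt "0 0 -3 2 -60 150 45" --pt "0 0 -8 3 -105 160 45" --pt "0 0 -13 4 -150 160 45" --pt "0 0 -18 5 -195 160 45" --pt "0 0 -22.7 6 -240 160 45" --pt "0 0 -22.7 8 -285 160 45" --pt "0 0 -22.7 9 -325 150 45" --pt "0 0 -22.7 9 -345 140 45" --pt "0 0 -22.7 9 -345 140 45"

```text
time_s: 8.75
tool_pos: [0.5258, -0.1062, 0.3627]
tool_rot: [0.918, -0.396, 0.001, -0.0]
contact_force: [-0.6, 0.8, 0.1]
gripper_width: 0.0451
```

```bash
python3 - <<'E'
from h import *
from scipy.spatial.transform import Rotation as R
np.set_printoptions(precision=4,suppress=True)
s=bot.read_state(); T=np.array(s["tool_pos"]); M=R.from_quat(s["tool_rot"]).as_matrix(); print(T,M,s["gripper_width"],s["q"])
print("yaw", np.degrees(np.arctan2(M[1,1],M[0,1])), s["contact_force"])
p=vision.snapshot("side"); t=vision.snapshot("top")
G=T+M[:,2]*bot.pinch_z
for n,pp,o in (("side",p,(220,150)),("top",t,(270,120))):
    im=cv2.resize(pp["image"][o[1]:o[1]+120,o[0]:o[0]+120],None,fx=5,fy=5,interpolation=cv2.INTER_CUBIC)
    for P,c in((G,(0,0,255)),((.526,-.1045,.14),(0,255,0))):
        q=(proj(pp,P)+.5-o)*5; cv2.circle(im,tuple(int(v) for v in q),4,c,1)
    cv2.imwrite(f"pics/tab_{n}.png",im)
i=cv2.resize(t["image"],(800,600)); cv2.imwrite("pics/top2.png",i)
E
```

```text
[ 0.5258 -0.1062  0.3627] [[ 0.6861 -0.7275  0.0028]
 [-0.7275 -0.6861 -0.0005]
 [ 0.0023 -0.0017 -1.    ]] 0.04512020881367377 [ 0.093   0.2435 -0.0145  0.0008 -1.31    0.6628]
yaw -136.6804320355902 [-0.6045  0.774   0.0681]
```

View pics/tab_side.png

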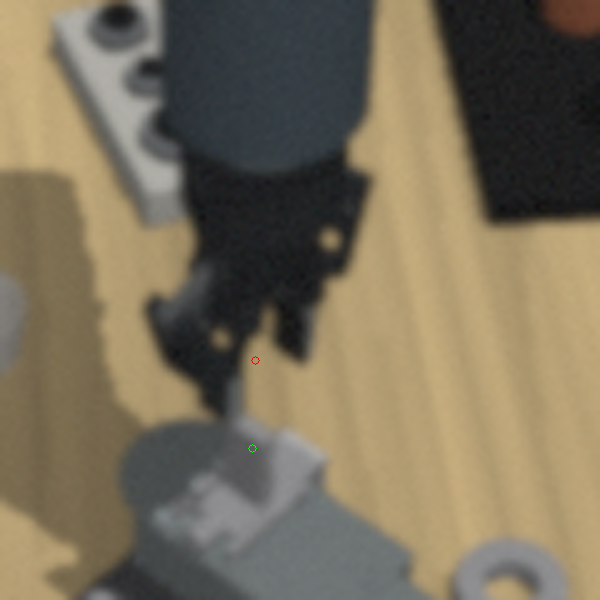

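View pics/top2.png

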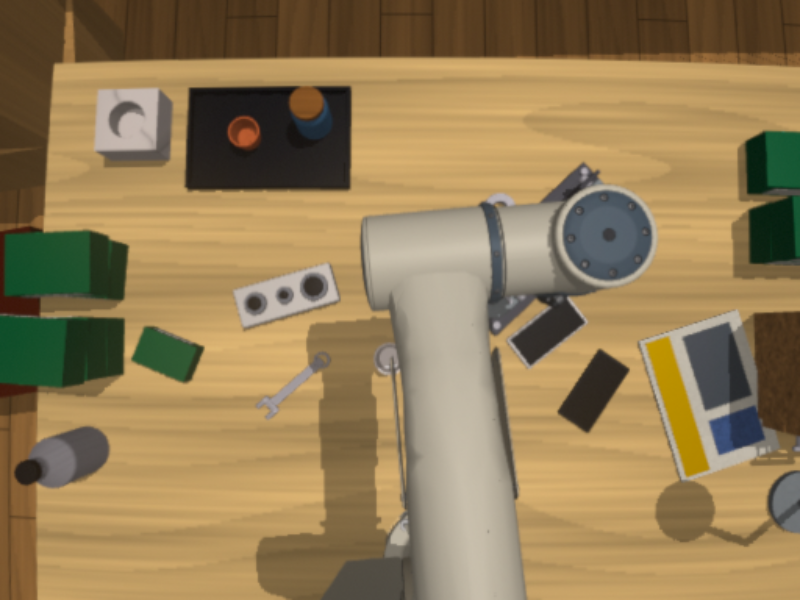

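>>> play_rows --pt "0 0 0 0 1.5 -15 45" --pt "0 0 0 0 1.5 -30 45" --pt "0 0 0 0 1.5 -42 45" --pt "0 0 0 0 1.5 -52 45" --pt "0 0 0 0 1.5 -60 45" --pt "0 0 0 0 1.5 -65 45" --pt "0 0 0 0 1.5 -65 45" --pt "0 0 0 0 1.5 -65 45"

```text
time_s: 9.65
tool_pos: [0.5265, -0.1027, 0.2996]
tool_rot: [0.919, -0.395, 0.003, -0.001]
contact_force: [1.3, 0.1, -0.1]
gripper_width: 0.0452
```

```bash
python3 - <<'E'
from h import *
p=vision.snapshot("side")
o=(220,170);im=cv2.resize(p["image"][o[1]:o[1]+100,o[0]:o[0]+100],None,fx=6,fy=6,interpolation=cv2.INTER_CUBIC)
cv2.imwrite("pics/low.png",im)
E
```

```text
(no output)
```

View pics/low.png

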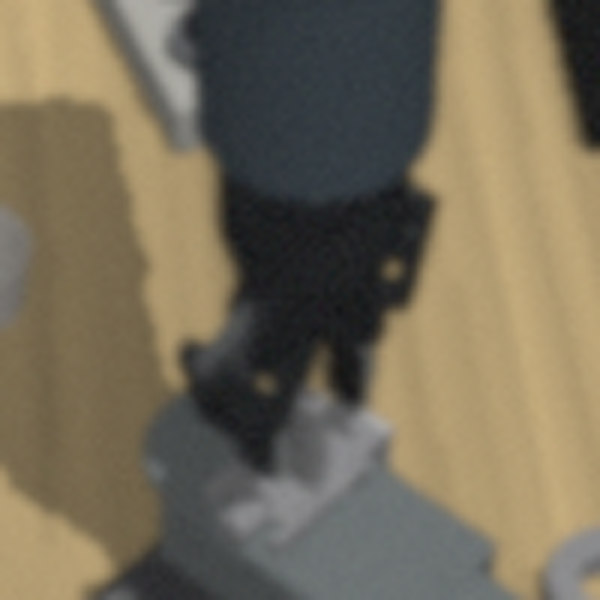

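>>> play_rows --pt "0 0 0 -0.5 -1.5 -2 45" --pt "0 0 0 -0.5 -1.5 -2 20" --pt "0 0 0 -0.5 -1.5 -2 6" --pt "0 0 0 -0.5 -1.5 -2 2" --pt "0 0 0 -0.5 -1.5 -2 0" --pt "0 0 0 -0.5 -1.5 -2 0" --pt "0 0 0 -0.5 -1.5 -2 0" --pt "0 0 0 -0.5 -1.5 -2 0"

```text
time_s: 10.5
tool_pos: [0.5259, -0.1045, 0.298]
tool_rot: [0.919, -0.395, 0.003, -0.001]
contact_force: [-3.0, -3.6, 4.1]
gripper_width: 0.0094
```

>>> play_rows --pt "0 0 0 2 1.9 0 0" --pt "0 0 0 4 3.8 0 0" --pt "0 0 0 6 5.7 0 0" --pt "0 0 0 8 7.6 0 0" --pt "0 0 0 10 9.5 0 0" --pt "0 0 0 12 11.4 0 0" --pt "0 0 0 13 12.4 0 0" --pt "0 0 0 13 12.4 0 0"

```text
time_s: 11.3
tool_pos: [0.5384, -0.0927, 0.298]
tool_rot: [0.919, -0.395, 0.002, 0.0]
contact_force: [-6.1, -6.1, 4.9]
gripper_width: 0.0094
```

```bash
python3 - <<'E'
from h import *
p=vision.snapshot("side")
o=(220,170);im=cv2.resize(p["image"][o[1]:o[1]+100,o[0]:o[0]+100],None,fx=6,fy=6,interpolation=cv2.INTER_CUBIC)
cv2.imwrite("pics/pull.png",im)
s=bot.read_state();print(s["tool_pos"],s["contact_force"],np.array(s["contact_force"])[:2]@[.7254,.6884],s["ft_torque"])
for a in (0.05,.1,.15,.2,.25,.3,.35,.38,.4):
    # tab grasp rel pivot (-.24, +.073)->rotate; TCP rel pivot (-.24, .073+.1547)
    from math import cos,sin
    x,z=-.24,(np.array(s["tool_pos"])[2]-.07)
    X=x*cos(a)+z*sin(a); Z=-x*sin(a)+z*cos(a)
    dx,dz=(X-x)*1e3,(Z-z)*1e3
    ang=np.degrees(a)
    print(a,"rot",np.round([ang*.7254,ang*.6884,0],2),"shift",np.round([dx*.6884,-dx*.7254,dz],1))
E
```

```text
[ 0.53836921 -0.0927759   0.29796038] [-5.34544083 -6.29740314  5.29452339] -8.212715103914606 [-2.25687876  1.91276962 -0.25959699]
0.05 rot [2.08 1.97 0.  ] shift [ 8.  -8.5 11.7]
0.1 rot [4.16 3.94 0.  ] shift [ 16.5 -17.4  22.8]
0.15 rot [6.23 5.92 0.  ] shift [ 25.3 -26.7  33.3]
0.2 rot [8.31 7.89 0.  ] shift [ 34.5 -36.3  43.1]
0.25 rot [10.39  9.86  0.  ] shift [ 44.  -46.3  52.3]
0.3 rot [12.47 11.83  0.  ] shift [ 53.8 -56.6  60.7]
0.35 rot [14.55 13.8   0.  ] shift [ 63.8 -67.3  68.5]
0.38 rot [15.79 14.99  0.  ] shift [ 70.  -73.8  72.8]
0.4 rot [16.62 15.78  0.  ] shift [ 74.2 -78.1  75.5]
```

View pics/pull.png

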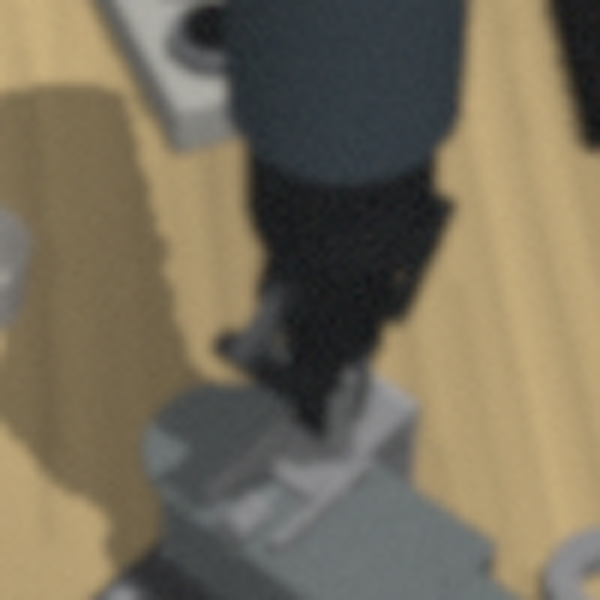

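>>> play_rows --pt "1 1 0 4 -4.2 6 0" --pt "2.1 2 0 8 -8.5 11.7 0" --pt "3.1 3 0 12.2 -12.9 17.3 0" --pt "4.2 3.9 0 16.5 -17.4 22.8 0" --pt "5.2 4.9 0 20.9 -22 28.1 0" --pt "6.2 5.9 0 25.3 -26.7 33.3 0" --pt "7.3 6.9 0 29.9 -31.5 38.3 0" --pt "8.3 7.9 0 34.5 -36.3 43.1 0" --pt "8.3 7.9 0 34.5 -36.3 43.1 0"

```text
time_s: 12.25
tool_pos: [0.5722, -0.1298, 0.3391]
tool_rot: [0.914, -0.394, -0.093, -0.038]
contact_force: [-7.8, -2.9, -3.5]
gripper_width: 0.0091
```

```bash
python3 - <<'E'
from h import *
p=vision.snapshot("side")
o=(200,130);im=cv2.resize(p["image"][o[1]:o[1]+200,o[0]:o[0]+200],None,fx=3,fy=3,interpolation=cv2.INTER_CUBIC)
cv2.imwrite("pics/lift1.png",im)
s=bot.read_state();T=np.array(s["tool_pos"]);print(T,s["contact_force"],s["ft_torque"],s["gripper_width"])
from scipy.spatial.transform import Rotation as R
M=R.from_quat(s["tool_rot"]).as_matrix(); print("grasp",T+M[:,2]*bot.pinch_z,"tilt",np.arccos(-M[2,2]))
from math import cos,sin
x,z=-.24,.298-.07
def f(a): X=x*cos(a)+z*sin(a); Z=-x*sin(a)+z*cos(a); return np.array([X*.6884,-X*.7254,Z])*1e3
for a in (.05,.1,.15,.2):
    d=f(.2+a)-f(.2); ang=np.degrees(a); print(np.round([ang*.7254,ang*.6884],2),np.round(d,1))
E
```

```text
[ 0.57203751 -0.12960488  0.33882278] [-7.73101842 -3.27370689 -3.49090178] [-2.23047839  1.50376134  0.34921256] 0.009054223541701477
grasp [ 0.55050282 -0.10765731  0.18720928] tilt 0.20009126505532693
[2.08 1.97] [  9.5 -10.    9.2]
[4.16 3.94] [ 19.3 -20.3  17.6]
[6.23 5.92] [ 29.4 -30.9  25.3]
[8.31 7.89] [ 39.7 -41.8  32.3]
```

View pics/lift1.png

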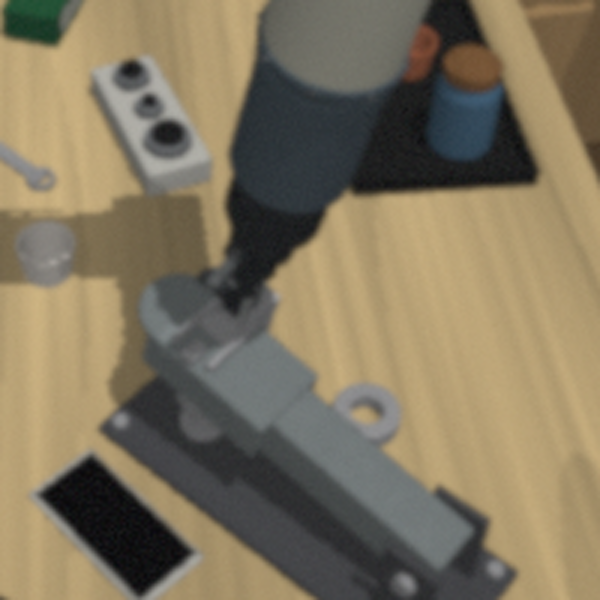

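The tongue is rising, and the ball is showing below the coupler at about (205,425). I'll keep lifting.

>>> play_rows --pt "1 1 0 4.8 -5 5.5 0" --pt "2.1 2 0 9.5 -10 10.5 0" --pt "3.1 3 0 14.4 -15.1 15 0" --pt "4.2 3.9 0 19.3 -20.3 19.1 0" --pt "5.2 4.9 0 24.3 -25.6 23 0" --pt "6.2 5.9 0 29.4 -30.9 26.9 0" --pt "7.3 6.9 0 34.5 -36.3 30.5 0" --pt "8.3 7.9 0 39.7 -41.8 34 0" --pt "8.3 7.9 0 39.7 -41.8 34 0" --pt "8.3 7.9 0 39.7 -41.8 34 0" --pt "8.3 7.9 0 39.7 -41.8 34 0"

```text
time_s: 13.4
tool_pos: [0.6113, -0.1717, 0.3707]
tool_rot: [0.899, -0.388, -0.186, -0.076]
contact_force: [-7.9, -4.0, -5.3]
gripper_width: 0.0092
```

```bash
python3 - <<'E'
from h import *
np.set_printoptions(precision=4,suppress=True)
p=vision.snapshot("side"); t=vision.snapshot("top")
o=(200,130);im=cv2.resize(p["image"][o[1]:o[1]+200,o[0]:o[0]+200],None,fx=3,fy=3,interpolation=cv2.INTER_CUBIC)
cv2.imwrite("pics/lift2.png",im); cv2.imwrite("pics/top3.png",cv2.resize(t["image"],(800,600)))
s=bot.read_state();T=np.array(s["tool_pos"]);print(s["time_s"],T,s["contact_force"],s["ft_torque"],s["gripper_width"],np.abs(s["dq"]).max(),s["q"])
from scipy.spatial.transform import Rotation as R
M=R.from_quat(s["tool_rot"]).as_matrix(); print("grasp",T+M[:,2]*bot.pinch_z,"tilt",np.arccos(-M[2,2]))
for k in ["phone_a","bearing","cup","carton","spanner","latch_tab"]:
    for q in vision.place_of(k,p)[:2]: print(k,round(q["confidence"],2),w(p,q["at"]))
E
```

```text
13.5 [ 0.6113 -0.1717  0.3707] [-8.5712 -4.2629 -5.2081] [-2.35    0.7137  0.76  ] 0.009101589100995367 0.002511626616444545 [-0.1121  0.5757  0.5742 -0.2634 -1.8793  0.8273]
grasp [ 0.5687 -0.1283  0.2284] tilt 0.40408184248792134
phone_a 0.61 [ 0.4332 -0.2037  0.0009]
bearing 0.44 [ 0.6698 -0.1072 -0.0021]
cup 0.9 [ 0.3867  0.0997 -0.0016]
carton 0.62 [ 0.3885  0.5229 -0.0069]
spanner 0.81 [ 0.3339  0.279  -0.0017]
latch_tab 0.57 [ 0.5681 -0.1269  0.2266]
```

View pics/lift2.png

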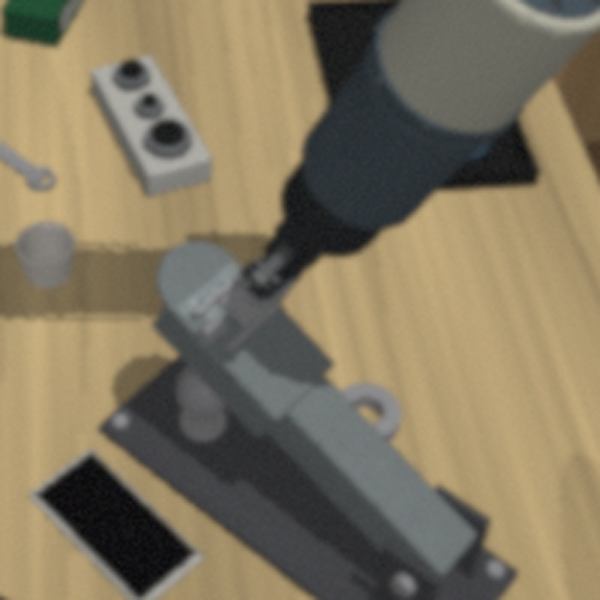

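View pics/top3.png

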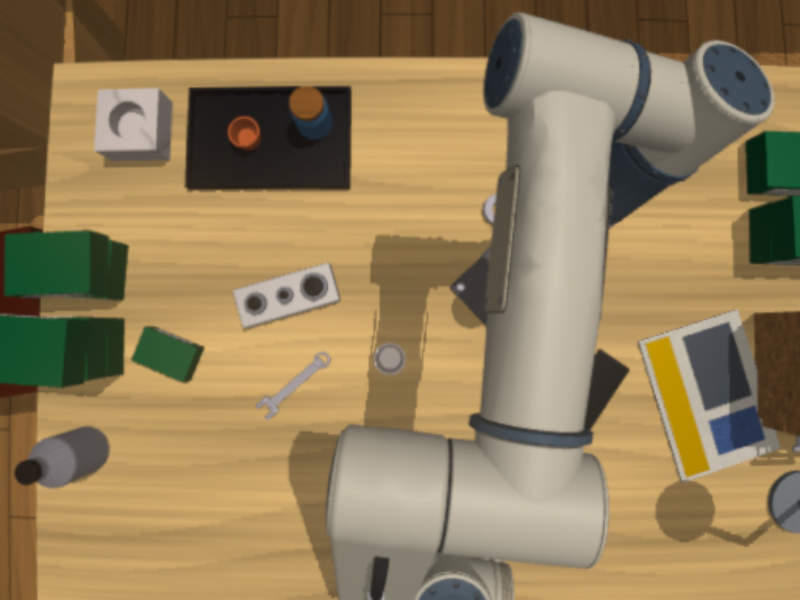

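The tongue is up, with the ball fully exposed at (200,400) and the coupler well above it. The grip is holding and nothing else has moved, so I'm handing it in.

```bash
python3 - <<'E'
from h import *
print(bot.finish_job()); s=bot.read_state(); print(s["time_s"],s["tool_pos"],s["gripper_width"])
E
```

```text
the job is handed in; nothing more can be done
None
the job is handed in; nothing more can be done
```

The job is done and handed in at about 13.5 s of the 58 s allowed; the hand-in gives no verdict.

- **Keys:** I pressed small, then medium, then large, each down to its stop. The fingertip went to about 51 mm above the counter, and the force rose sharply to 12.5, 15.8 and 18.8 N.
- **Latch:** I gripped the tab (opening read about 9.4 mm on the 10 mm tab) and pulled it about 17 mm along +y with the tongue still down. The spring force of about 8.2 N matched that travel.
- **Tongue:** I lifted it along its arc to about 0.40 rad. The grasp point rose about 85 mm, from 0.143 m to 0.228 m. The picture network put the tab at 0.227 m.
- **Hold:** The last side picture shows the ball fully exposed. Joint speeds were near zero and the grip was still closed on the tab.
- **Other things:** In the last check, the cup, white phone, bearing, carton and spanner were within about 6 mm of where they started, mostly 2 to 3 mm, which is about the networks' accuracy. I did not measure the black phone again. The arm partly hid it in the last top picture, but what showed looked unmoved.

No check failed. The early network reports for the keys were partly unreliable: one confused the largest key with the bearing. I placed the keys from the picture, and their measured spacing was 57.2 and 56.5 mm against the 57 mm given.

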